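Find the sealed parts case that rattles

ROBOT

A 6-joint arm with a two-finger parallel gripper is mounted at the origin on a cart in front of the work surface, level with it; the furniture and walls round the work are solid. World frame = base frame: x ahead of the robot, y to its left, z up, the work surface at z = 0. Lengths are in m, angles in rad, forces in N, time in s.
With the tool pointing down it reaches from about 0.325 to 0.85 m from the base axis. Payload 15.5 kg.
Tool frame: the origin (TCP) lies midway between the tips of the shut fingers; the grasp point (between the pads) lies 19 mm behind it; z points along the fingers, y is the line along which they close (so a half turn about z gives the same grasp; the last joint's range is limited). The gripper opens to 91 mm and grips with 3 to 60 N. Pads are 32 mm wide; open, the fingers measure 118 mm over their backs; the gripper's body (76 mm by 178 mm) begins 60 mm behind the grasp point.
Start: joints at [1.212, 0.494, 1.345, -0, 1.302, -0.096], TCP at [0.162, 0.604, 0.214] pointing down, gripper open.
Joint ranges: [-2.91, 2.91], [-0.82, 2.16], [0.22, 2.67], [-1.22, 4.37], [0.12, 2.79], [-3.08, 3.08]. Speed limits (rad/s): [1.89, 1.89, 2.57, 3.01, 3.01, 3.01].

INTERFACE

Orientations are given as a unit quaternion [x, y, z, w].
In Python, from rig import * gives the robot as it stands.
- The arm moves only by the shell command python3 -m jog 'ROWS' [FORCE]. ROWS is JSON, a list of rows, each a list of 5 numbers: the closure, from -1 (fully open) to 1 (shut), then the shift along the world's x, y, z in mm, then the turn about the world's z in rad. A call has 1 to 12 rows; each row is the pose to reach, as a shift and turn from the pose commanded when the call began; what a row does not reach only later rows make up. A row lasts 1/8 s, in which the tool goes at most 62.5 mm and 10.7 degrees, less where a joint would pass 70% of its speed; a pose out of reach is approached as far as the arm can. A call with a gripper value outside its range is refused whole. The fingers move at their own pace and stop on an object; FORCE is the grip in N (left out, the last holds). Time passes only in rows, so rows that repeat a pose let the fingers close. It gives the time, the measured TCP pose, the force, the opening and the grip force at its end, in the units of the state.
- state(): the state, without advancing time (a new reading comes with each control period).
- get_image(name): name is "scene" or "side" or "wrist"; returns the picture (480x640x3 uint8, red, green, blue); there is no depth.
- camera_params(name): a dict with "mtx" (3x3 intrinsics, pixels), "k1" (the pictures are not rectified: a ray, as slopes to the right and down, at radius r is drawn at 1 + k1 r^2 times it, then the intrinsics apply), "rvec" (rotation vector, rad) and "tvec" (3), from world to camera coordinates, as OpenCV has them; the wrist camera has in their place "mount" (4x4, takes a point from camera to tool coordinates, whose origin is the TCP and whose axes are the flange's). Camera axes: x right, y down, z forward; pixel columns grow to the right and rows downward; lengths in m; the calibration is good to about 2 mm. A picture is of the moment at which its call begins: read the wrist's pose just before it. camera_params takes no time and is no camera call.
- sign_off(): hands the job in; it is judged then, once.
The state is a dict: "time": time; "q": joint angles; "qvel": joint speeds; "joint_torque": joint torques, N m; "ee_pos": TCP position; "tool_rot": TCP orientation; "contact_force": force on the tool from outside, world axes, zero at the start; "torque": the same for the moment, N m; "width": opening from 0.0 (shut) to 1.0 (fully open); "grip_force": force on a finger pad.
Only numpy, scipy, OpenCV 4.12 (cv2) and the standard library are available. Lean on these libraries where they do the work, as an engineer would, in place of code of your own. Each camera call takes 0.05 s, during which the arm holds its last target. There are 200 camera calls.

TASK

One of the three sealed grey cases has a loose part inside. Pick the cases up one at a time and shake them along their length to find the one that rattles; put any silent case you picked up back upright where it stood, let go of it, and leave the other things on the bench alone. Then present the rattling case: hold it out level and still in the gripper over the middle of the clear tray, about 20 cm above the worktop, and finish while still holding it there.

Things in the scene. Friction and masses are not known exactly. Their poses are not given: they have to be found in the camera images.
- case_1: one of three sealed opaque grey cases that look alike: blue lid panel, orange latch on each short end; 124 mm long (its x), 56 wide (y; grip across this), 54 high. Origin: centre of underside, z up. Upright; yaw within 0.3 rad of the world's at the start. Without loose part 0.19 to 0.51 kg, different for each, so weight does not tell
- case_2: same look, size, axes as case_1. One of the three (any name, any place; redrawn each time) holds a loose 157 g steel slug, near the middle at first, that slides (friction about 0.12) up to 37 mm either way along the case's x. It knocks on the ends when shaken along x; tipped 0.3 rad or more it slides to the lower end
- case_3: same look, size, axes as case_1. In silent cases nothing moves. The slug stays at its end once the case is level again and held still: between the two ends the load's balance point shifts, and the moment on the gripper changes by about 0.11 N m about the case's y; in a silent case it does not change
- tray: shallow clear plastic tray with raised corners, 176 x 187 x 23 mm, fixed on the worktop beyond the cases; origin: centre of its underside. The rattling case is presented in the air above it
- timer: white bench timer, 58 x 72 x 21 mm, bystander; origin: centre of its underside
- bottle_water: clear bottle with a blue cap, 60 mm across, 116 mm high, bystander; origin: centre of its underside
- tape_roll: roll of green tape lying flat, 77 mm across, 19 mm high, bystander; origin: centre of its underside
Mind the look-alikes: they are no part of the job. What is shaped like the case_2 but red or yellow is not meant.

How it is judged:
By the outcome, as a careful person would: the job done as asked, in the order asked, and still so for the second after the job is handed in, while the arm keeps its last pose, push and grip.
It also fails if it takes over 72 s, if anything falls off the work surface, if the arm or the gripper's body presses on something with over 40 N, if the wrist force passes 120 N, or if a joint passes its speed limit or range.

## Working session

There is one attempt and no reset: what is moved stays moved. The work goes in short steps, Python scripts to look and compute and a shell command to move; the robot and the scene stay as the last step left them, time stands still between calls to the robot, and variables do not carry over. Pictures are saved under pics/ and viewed, at most 10 in all, crops included, and the job is handed in when it is done.

```bash
mkdir -p pics; ls
python3 - <<'E'
from rig import *
import cv2,numpy as np
a=get_image("scene");b=get_image("side")
cv2.imwrite("pics/scene.png",a[:,:,::-1]);cv2.imwrite("pics/side.png",b[:,:,::-1])
np.set_printoptions(precision=4,suppress=True)
for n in("scene","side","wrist"):print(n,camera_params(n))
print(state())
E
```

```text
pics
scene {'mtx': array([[469.8695,   0.    , 318.6283],
       [  0.    , 469.8695, 235.8098],
       [  0.    ,   0.    ,   1.    ]]), 'k1': -0.03826620024468026, 'rvec': array([ 1.9023, -0.9323,  0.5883]), 'tvec': array([-0.3092,  0.2294,  0.9084])}
side {'mtx': array([[592.5318,   0.    , 321.4024],
       [  0.    , 592.5318, 236.6143],
       [  0.    ,   0.    ,   1.    ]]), 'k1': 0.032249601355610336, 'rvec': array([ 2.2024, -0.6395,  0.2756]), 'tvec': array([-0.4468,  0.2188,  1.304 ])}
wrist {'mtx': array([[357.5275,   0.    , 318.878 ],
       [  0.    , 357.5275, 236.9384],
       [  0.    ,   0.    ,   1.    ]]), 'k1': 0.0027754116757078956, 'mount': array([[-0.0001, -0.9645, -0.2639,  0.0742],
       [ 1.    ,  0.0001, -0.0007, -0.0004],
       [ 0.0007, -0.2639,  0.9645, -0.1711],
       [ 0.    ,  0.    ,  0.    ,  1.    ]])}
{'time': 0.1, 'q': array([ 1.2125,  0.4941,  1.3461, -0.    ,  1.3025, -0.0954]), 'qvel': array([-0.0001,  0.0003, -0.0015,  0.0001,  0.0004, -0.0015]), 'joint_torque': array([  0.0022, -88.0241, -38.2546,   0.0709,   0.0482,  -0.    ]), 'ee_pos': array([0.1623, 0.6032, 0.2134]), 'tool_rot': array([ 0.131 ,  0.9914, -0.0005, -0.0001]), 'contact_force': array([ 0.0089, -0.3749,  0.4172]), 'torque': array([0.0341, 0.0246, 0.0189]), 'grip_force': 0.0, 'width': 1.0023514902484576}
```

View pics/scene.png

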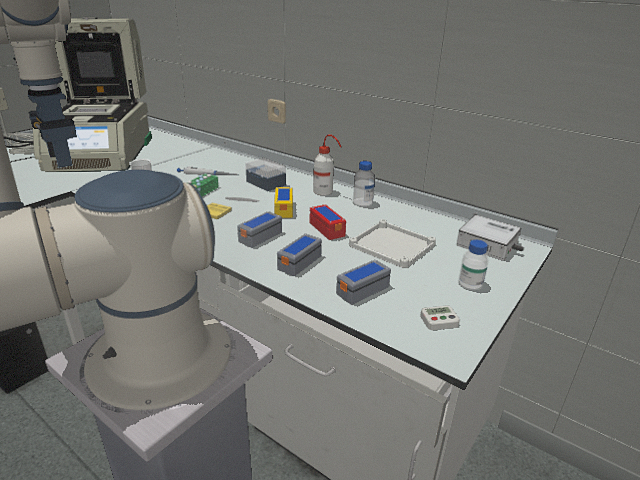

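View pics/side.png

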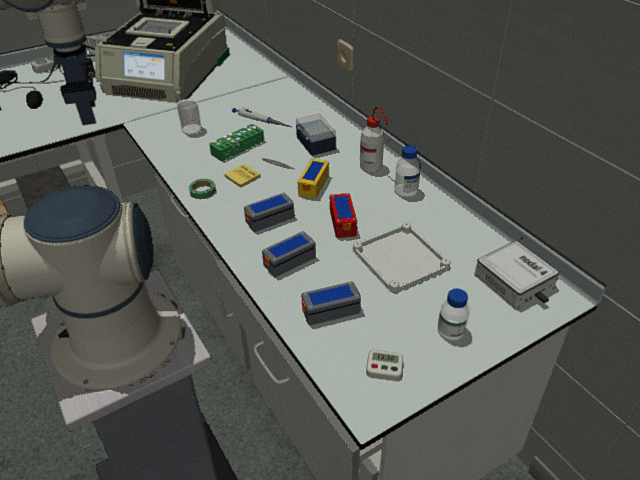

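Side view: the grey cases with blue lids are at (270,210), (289,252) and (331,300). The look-alikes are yellow at (314,178) and red at (343,213), with a blue bottle cap at (408,152) and another at (457,298). I choose the three grey ones. The tray is at (402,257).

```bash
cat > h.py <<'E'
import cv2,numpy as np
from rig import *
np.set_printoptions(precision=4,suppress=True)
def ray(name,uv,st=None):
    p=camera_params(name);k=np.array([p["k1"],0,0,0,0.])
    n=cv2.undistortPoints(np.float64(uv).reshape(-1,1,2),p["mtx"],k)[:,0]
    d=np.c_[n,np.ones(len(n))]
    if "rvec" in p:
        R=cv2.Rodrigues(p["rvec"])[0];return -R.T@p["tvec"],d@R
    from scipy.spatial.transform import Rotation as Ro
    Rt=Ro.from_quat(st["tool_rot"]).as_matrix();M=p["mount"]
    return st["ee_pos"]+Rt@M[:3,3],d@(Rt@M[:3,:3]).T
def plane(name,uv,z,st=None):
    o,d=ray(name,uv,st);return o+d*((z-o[2])/d[:,2:])
def blue(im):
    h=cv2.cvtColor(im,cv2.COLOR_RGB2HSV)
    m=cv2.inRange(h,(105,130,60),(125,255,255))
    m=cv2.morphologyEx(m,cv2.MORPH_OPEN,np.ones((3,3)))
    return [c for c in cv2.findContours(m,0,2)[0] if cv2.contourArea(c)>100]
def lids(name,im,st=None,z=.054):
    for c in blue(im):
        P=plane(name,c[:,0],z,st)[:,:2]
        (x,y),(w,h),a=cv2.minAreaRect((P*1000).astype(np.float32))
        if w<h:a+=90
        a=(a+90)%180-90
        print(name,c[:,0].mean(0).round(),"xy",round(x,1),round(y,1),"size",round(w,1),round(h,1),"yaw",round(np.radians(a),3))
E
python3 - <<'E'
from h import *
for n in("scene","side"):lids(n,cv2.imread(f"pics/{n}.png")[:,:,::-1])
print(plane("side",[(355,256),(407,227),(450,265),(397,290)],.023)*1000)
print(plane("scene",[(350,240),(375,224),(436,238),(404,262)],.023)*1000)
b=cv2.imread("pics/side.png")[130:340,220:480]
cv2.imwrite("pics/crop.png",cv2.resize(b,None,fx=3,fy=2.85)[:600])
E
```

```text
scene [364. 271.] xy 431.6 -192.7 size 34.5 92.8 yaw -0.269
scene [300. 245.] xy 434.5 1.8 size 91.9 35.2 yaw 0.07
scene [259. 220.] xy 473.2 177.3 size 36.1 90.8 yaw -0.086
scene [328. 213.] xy 629.4 56.6 size 85.4 32.3 yaw 1.13
side [458. 296.] xy 665.8 -345.1 size 43.7 36.9 yaw 0.85
side [330. 295.] xy 432.9 -189.9 size 36.3 93.6 yaw -0.257
side [288. 246.] xy 435.5 5.3 size 93.5 36.6 yaw 0.064
side [343. 206.] xy 631.6 61.0 size 92.2 34.2 yaw 1.129
side [268. 204.] xy 473.4 179.9 size 36.6 94.1 yaw -0.028
side [313. 171.] xy 654.8 248.1 size 90.2 32.6 yaw 0.701
[[ 569.8792  -87.7623   23.    ]
 [ 746.2456  -68.9525   23.    ]
 [ 743.4172 -238.1331   23.    ]
 [ 585.3063 -236.0265   23.    ]]
[[ 584.7418  -53.9013   23.    ]
 [ 712.8558  -56.6696   23.    ]
 [ 747.74   -233.6441   23.    ]
 [ 575.3615 -224.4778   23.    ]]
```

View pics/crop.png

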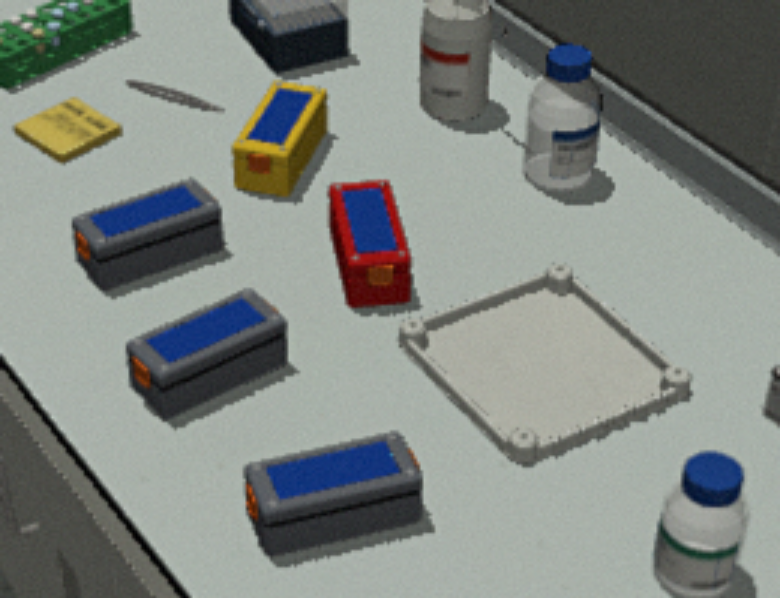

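The crop confirms three grey cases, separate from the red and yellow ones. I start with the left one (call it A), at about (473,179) mm, yaw about -0.06.

```bash
python3 -m jog '[[-1,311,-424,0,0.2],[-1,311,-424,0,0.2],[-1,311,-424,0,0.2],[-1,311,-424,0,0.2],[-1,311,-424,0,0.2],[-1,311,-424,0,0.2],[-1,311,-424,0,0.2],[-1,311,-424,0,0.2],[-1,311,-424,0,0.2],[-1,311,-424,0,0.2],[-1,311,-424,0,0.2],[-1,311,-424,0,0.2]]' 30
python3 - <<'E'
from h import *
s=state();im=get_image("wrist");cv2.imwrite("pics/w1.png",im[:,:,::-1]);lids("wrist",im,s)
print(s)
for n in("side","scene"):
    pass
print(plane("side",[(357,247),(407,228),(446,263),(394,285)],.023)*1000)
E
```

```text
time: 1.6
ee_pos: [0.4727, 0.1803, 0.2139]
tool_rot: [0.031, 1.0, 0.0, -0.0]
contact_force: [0.3, 0.9, -0.5]
width: 0.994
grip_force: 0.0
wrist [231. 377.] xy 638.4 75.0 size 56.8 36.2 yaw 1.086
wrist [378. 364.] xy 640.5 234.3 size 56.0 32.9 yaw 0.686
wrist [308. 212.] xy 472.6 176.7 size 35.1 93.3 yaw -0.028
wrist [124. 190.] xy 434.8 2.0 size 93.5 35.4 yaw 0.065
{'time': 1.6, 'q': array([ 0.2463,  0.3272,  1.6336,  0.0001,  1.1811, -1.263 ]), 'qvel': array([ 0.0023, -0.0008, -0.0034, -0.0008,  0.0003, -0.0025]), 'joint_torque': array([ -0.7517, -68.3927, -34.9753,  -0.0318,   0.0822,   0.0163]), 'ee_pos': array([0.4727, 0.1803, 0.2139]), 'tool_rot': array([ 0.0308,  0.9995,  0.    , -0.0002]), 'contact_force': array([ 0.3347,  0.8703, -0.4811]), 'torque': array([0.0121, 0.014 , 0.0176]), 'grip_force': 0.0, 'width': 0.9944123764524446}
[[ 592.9678  -62.964    23.    ]
 [ 743.7194  -72.1562   23.    ]
 [ 740.0572 -227.5912   23.    ]
 [ 589.3564 -219.3906   23.    ]]
```

View pics/w1.png

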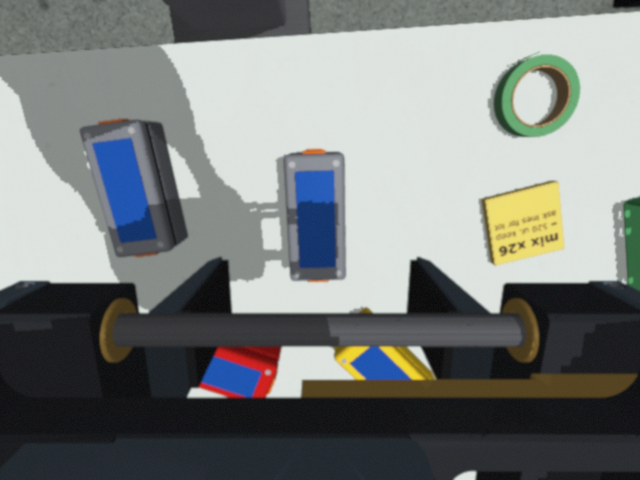

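```bash
python3 -m jog '[[-1,0,-2.5,-60,0.03],[-1,0,-2.5,-120,0.03],[-1,0,-2.5,-170,0.03],[-1,0,-2.5,-200,0.03],[-1,0,-2.5,-204,0.03],[-1,0,-2.5,-204,0.03],[0.2,0,-2.5,-204,0.03],[1,0,-2.5,-204,0.03],[1,0,-2.5,-204,0.03],[1,0,-2.5,-204,0.03],[1,0,-2.5,-204,0.03],[1,0,-2.5,-204,0.03]]' 50; python3 -c "
from h import *
s=state();print(s['contact_force'],s['torque'],s['width'],plane('side',[(370,168),(408,192)],0))"
```

```text
time: 3.15
ee_pos: [0.4735, 0.1771, 0.0102]
tool_rot: [0.016, 1.0, 0.0, 0.0]
contact_force: [-0.4, 0.2, 6.8]
width: 0.615
grip_force: 50.0
[-0.3548  0.2222  6.8147] [0.0453 0.1725 0.0126] 0.6147604745003319 [[0.8453 0.2327 0.    ]
 [0.8649 0.0741 0.    ]]
```

```bash
python3 -m jog '[[1,0,0,10,0],[1,0,0,30,0],[1,0,0,70,0],[1,0,0,110,0],[1,0,0,135,0],[1,0,0,145,0],[1,0,0,150,0],[1,0,0,150,0],[1,0,0,150,0],[1,0,0,150,0],[1,0,0,150,0],[1,0,0,150,0]]'; python3 -c "
from h import *
s=state();print(s['contact_force'],s['torque'],s['ee_pos'])"
python3 -m jog '[[1,10,0,0,0],[1,30,0,0,0],[1,60,0,0,0],[1,100,0,0,0],[1,150,0,0,0],[1,150,0,0,0],[1,150,0,0,0],[1,150,0,0,0],[1,150,0,0,0],[1,150,0,0,0],[1,150,0,0,0]]'; python3 -c "
from h import *
s=state();print(s['contact_force'],s['torque'],s['ee_pos'])"
python3 -m jog '[[1,-10,0,0,0],[1,-30,0,0,0],[1,-60,0,0,0],[1,-100,0,0,0],[1,-150,0,0,0],[1,-150,0,0,0],[1,-150,0,0,0],[1,-150,0,0,0],[1,-150,0,0,0],[1,-150,0,0,0],[1,-150,0,0,0]]'; python3 -c "
from h import *
s=state();print(s['contact_force'],s['torque'],s['ee_pos'])"
```

```text
time: 4.65
ee_pos: [0.4733, 0.177, 0.1598]
tool_rot: [0.016, 1.0, -0.0, -0.0]
contact_force: [-0.3, -0.5, -3.3]
width: 0.617
grip_force: 50.0
[-0.3141 -0.459  -3.3364] [-0.0101  0.0017  0.0076] [0.4733 0.177  0.1598]
time: 6.02
ee_pos: [0.6232, 0.1771, 0.16]
tool_rot: [0.016, 1.0, -0.0, 0.0]
contact_force: [0.1, -0.3, -3.7]
width: 0.613
grip_force: 50.0
[ 0.1371 -0.3321 -3.6765] [ 0.0069  0.0111 -0.0364] [0.6232 0.1771 0.16  ]
time: 7.4
ee_pos: [0.4735, 0.177, 0.1598]
tool_rot: [0.016, 1.0, -0.0, -0.0]
contact_force: [-0.2, -0.3, -3.1]
width: 0.612
grip_force: 50.0
[-0.2209 -0.3255 -3.1101] [-0.0004 -0.0578 -0.0243] [0.4735 0.177  0.1598]
```

The difference is inconclusive, so I'll shake harder and average the readings.

```bash
cat > avg.py <<'E'
from h import *
L=[]
for i in range(10):
    get_image("wrist");s=state();L.append(np.r_[s['contact_force'],s['torque']])
L=np.array(L);print("mean",L.mean(0),"sem",L.std(0)/3,"width",s['width'],s['ee_pos'])
E
python3 avg.py
python3 -m jog '[[1,10,0,0,0],[1,32,0,0,0],[1,66,0,0,0],[1,114,0,0,0],[1,175,0,0,0],[1,175,0,0,0],[1,175,0,0,0],[1,175,0,0,0],[1,175,0,0,0],[1,175,0,0,0],[1,175,0,0,0]]'; python3 avg.py
python3 -m jog '[[1,-10,0,0,0],[1,-32,0,0,0],[1,-66,0,0,0],[1,-114,0,0,0],[1,-175,0,0,0],[1,-175,0,0,0],[1,-175,0,0,0],[1,-175,0,0,0],[1,-175,0,0,0],[1,-175,0,0,0],[1,-175,0,0,0]]'; python3 avg.py
```

```text
mean [ 0.2609  0.1705 -3.0444  0.0187 -0.0042  0.0095] sem [0.1562 0.0791 0.0986 0.0097 0.006  0.0092] width 0.6083214144974065 [0.4734 0.1771 0.1599]
time: 9.28
ee_pos: [0.6482, 0.1771, 0.1601]
tool_rot: [0.016, 1.0, -0.0, 0.0]
contact_force: [-1.1, -0.8, -2.2]
width: 0.61
grip_force: 50.0
mean [ 0.028   0.1343 -3.1788  0.0203 -0.0028 -0.0185] sem [0.125  0.2398 0.1328 0.0075 0.0089 0.0122] width 0.6093813004516941 [0.6484 0.177  0.1599]
time: 11.15
ee_pos: [0.4735, 0.177, 0.1598]
tool_rot: [0.016, 1.0, -0.0, -0.0]
contact_force: [0.3, -0.5, -2.8]
width: 0.606
grip_force: 50.0
mean [ 0.0016 -0.46   -2.9697  0.0155 -0.0052 -0.0103] sem [0.1513 0.2063 0.1184 0.0114 0.014  0.0083] width 0.6138942748097875 [0.4733 0.177  0.1599]
```

A is silent (no moment change, mass about 0.31 kg). I'll put it back.

```bash
python3 -m jog '[[1,0,0,-40,0],[1,0,0,-90,0],[1,0,0,-125,0],[1,0,0,-142,0],[1,0,0,-148,0],[1,0,0,-149.5,0],[1,0,0,-149.5,0],[0.2,0,0,-149.5,0],[-0.5,0,0,-149.5,0],[-1,0,0,-149.5,0],[-1,0,0,-149.5,0],[-1,0,0,-149.5,0]]'
python3 -m jog '[[-1,0,0,10,0],[-1,0,0,60,0],[-1,0,0,120,0],[-1,0,-50,150,0.05],[-1,-39,-110,150,0.1],[-1,-39,-173,150,0.1],[-1,-39,-173,150,0.1],[-1,-39,-173,150,0.1],[-1,-39,-173,150,0.1],[-1,-39,-173,150,0.1]]'
python3 - <<'E'
from h import *
s=state();im=get_image("wrist");cv2.imwrite("pics/w2.png",im[:,:,::-1]);lids("wrist",im,s);print(s['ee_pos'],s['tool_rot'])
im=get_image("side");cv2.imwrite("pics/s2.png",im[:,:,::-1]);lids("side",im)
E
```

```text
time: 13.15
ee_pos: [0.4734, 0.177, 0.0104]
tool_rot: [0.016, 1.0, 0.0, 0.0]
contact_force: [-0.3, -0.5, -0.4]
width: 0.991
grip_force: 0.0
time: 14.4
ee_pos: [0.4344, 0.0051, 0.1604]
tool_rot: [-0.035, 0.999, 0.0, -0.0]
contact_force: [-0.3, 0.2, 0.2]
width: 0.999
grip_force: 0.0
wrist [529. 260.] xy 446.3 177.8 size 35.3 40.2 yaw -0.03
wrist [314. 248.] xy 434.8 2.5 size 93.2 35.3 yaw 0.064
wrist [ 72. 211.] xy 432.0 -192.5 size 35.6 93.6 yaw -0.257
[0.4344 0.0051 0.1604] [-0.0345  0.9994  0.0001 -0.0001]
side [456. 298.] xy 661.8 -347.7 size 53.1 38.9 yaw 0.828
side [329. 295.] xy 432.9 -190.0 size 35.7 93.6 yaw -0.257
side [289. 245.] xy 435.4 5.3 size 93.4 36.2 yaw 0.066
side [267. 205.] xy 471.8 180.0 size 36.6 90.0 yaw -0.037
side [343. 206.] xy 631.6 61.0 size 92.2 34.2 yaw 1.129
side [314. 169.] xy 661.6 253.8 size 72.5 32.6 yaw 0.7
side [409. 153.] xy 944.6 172.6 size 65.5 39.4 yaw 0.985
```

View pics/w2.png

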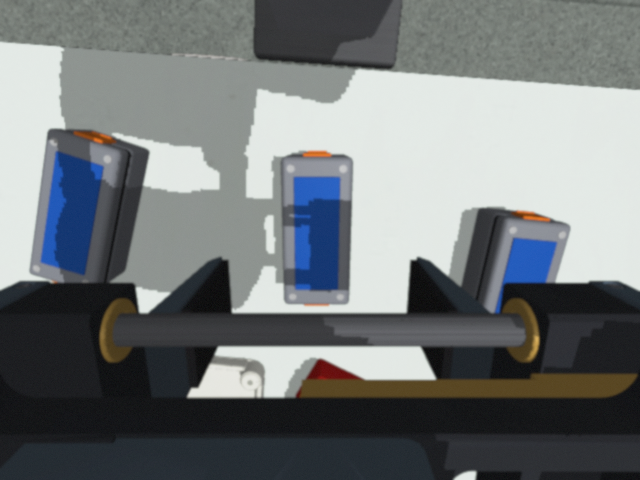

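A stands upright where it was. B is centred between the fingers at (316,228). Grasp it, lift and shake.

```bash
python3 -m jog '[[-1,0,-2,-60,0],[-1,0,-2,-115,0],[-1,0,-2,-145,0],[-1,0,-2,-150,0],[-1,0,-2,-150,0],[0.2,0,-2,-150,0],[1,0,-2,-150,0],[1,0,-2,-150,0],[1,0,-2,-150,0],[1,0,-2,-150,0],[1,0,-2,-150,0]]' 50
python3 -m jog '[[1,0,0,10,0],[1,0,0,30,0],[1,0,0,70,0],[1,0,0,110,0],[1,0,0,135,0],[1,0,0,145,0],[1,0,0,150,0],[1,0,0,150,0],[1,0,0,150,0],[1,0,0,150,0],[1,0,0,150,0]]'; python3 avg.py
python3 -m jog '[[1,10,1,0,0],[1,32,2,0,0],[1,66,4,0,0],[1,114,7,0,0],[1,175,11,0,0],[1,175,11,0,0],[1,175,11,0,0],[1,175,11,0,0],[1,175,11,0,0],[1,175,11,0,0],[1,175,11,0,0]]'; python3 avg.py
python3 -m jog '[[1,-10,-1,0,0],[1,-32,-2,0,0],[1,-66,-4,0,0],[1,-114,-7,0,0],[1,-175,-11,0,0],[1,-175,-11,0,0],[1,-175,-11,0,0],[1,-175,-11,0,0],[1,-175,-11,0,0],[1,-175,-11,0,0],[1,-175,-11,0,0]]'; python3 avg.py
```

```text
time: 15.88
ee_pos: [0.4344, 0.0021, 0.0107]
tool_rot: [-0.034, 0.999, 0.0, 0.0]
contact_force: [-0.9, 2.9, 8.8]
width: 0.61
grip_force: 50.0
time: 17.25
ee_pos: [0.4342, 0.002, 0.1601]
tool_rot: [-0.034, 0.999, 0.0, -0.0]
contact_force: [-0.3, -0.4, -5.6]
width: 0.612
grip_force: 50.0
mean [ 0.233  -0.0969 -6.1619  0.0313  0.0048 -0.0046] sem [0.1392 0.175  0.0922 0.0089 0.0082 0.01  ] width 0.6151456897840114 [0.4344 0.0021 0.1604]
time: 19.12
ee_pos: [0.6093, 0.013, 0.1606]
tool_rot: [-0.034, 0.999, -0.0, 0.0]
contact_force: [-0.4, 0.9, -6.5]
width: 0.608
grip_force: 50.0
mean [ 0.293   0.2079 -6.3689  0.0209  0.0457 -0.0032] sem [0.0917 0.1262 0.1202 0.0099 0.0059 0.0091] width 0.6089805608065714 [0.6094 0.013  0.1604]
time: 21.0
ee_pos: [0.4345, 0.0021, 0.1603]
tool_rot: [-0.034, 0.999, 0.0, -0.0]
contact_force: [0.8, 0.6, -6.5]
width: 0.613
grip_force: 50.0
mean [-0.0595 -0.3164 -6.3934  0.0114 -0.0316 -0.0053] sem [0.14   0.1035 0.1968 0.0082 0.0094 0.0096] width 0.6112510573344232 [0.4344 0.002  0.1604]
```

```bash
python3 -m jog '[[1,10,1,0,0],[1,32,2,0,0],[1,66,4,0,0],[1,114,7,0,0],[1,175,11,0,0],[1,237,15,0,0],[1,237,15,0,0],[1,237,15,0,0],[1,237,15,0,0],[1,237,15,0,0],[1,237,15,0,0],[1,237,15,0,0]]'; python3 avg.py
python3 -m jog '[[1,-10,-1,0,0],[1,-32,-2,0,0],[1,-66,-4,0,0],[1,-114,-7,0,0],[1,-175,-11,0,0],[1,-237,-15,0,0],[1,-237,-15,0,0],[1,-237,-15,0,0],[1,-237,-15,0,0],[1,-237,-15,0,0],[1,-237,-15,0,0],[1,-237,-15,0,0]]'; python3 avg.py
python3 - <<'E'
from h import *
# tray corner-post tops, both views (crop-based for side)
S=plane("side",[(357,247),(407,228),(446,263),(394,285)],.023)
print(S.mean(0))
E
```

```text
time: 23.0
ee_pos: [0.6712, 0.017, 0.1606]
tool_rot: [-0.034, 0.999, -0.0, 0.0]
contact_force: [-0.3, -0.4, -6.5]
width: 0.61
grip_force: 50.0
mean [-0.072  -0.2404 -6.0546  0.0137  0.0598  0.0013] sem [0.1152 0.1141 0.1303 0.0093 0.0085 0.0112] width 0.6128299335734196 [0.6713 0.0171 0.1604]
time: 25.0
ee_pos: [0.4345, 0.0021, 0.1603]
tool_rot: [-0.034, 0.999, 0.0, -0.0]
contact_force: [-0.7, -0.8, -5.7]
width: 0.614
grip_force: 50.0
mean [ 0.168   0.0266 -6.0139  0.0413 -0.0399 -0.0005] sem [0.135  0.1034 0.1642 0.0129 0.0055 0.0085] width 0.607386021700365 [0.4344 0.002  0.1604]
[ 0.6665 -0.1455  0.023 ]
```

B rattles: the moment about y swings from +0.060 to -0.040 N m, and it weighs about 0.63 kg. Now present it over the tray centre at (666,-146).

```bash
python3 -m jog '[[1,10,-6,10,0],[1,35,-22,25,0],[1,70,-44,40,0],[1,110,-70,40,0],[1,150,-96,40,0],[1,185,-118,40,0],[1,210,-134,40,0],[1,225,-144,40,0],[1,232,-148,40,0],[1,232,-148,40,0],[1,232,-148,40,0],[1,232,-148,40,0]]'
python3 -m jog '[[1,0,0,0,0],[1,0,0,0,0],[1,0,0,0,0],[1,0,0,0,0],[1,0,0,0,0],[1,0,0,0,0]]'
python3 - <<'E'
from h import *
im=get_image("side");cv2.imwrite("pics/s3.png",im[:,:,::-1]);s=state();lids("side",im,z=.244);lids("side",im);print(s['ee_pos'],s['qvel'],s['time'])
E
```

```text
time: 27.0
ee_pos: [0.666, -0.1456, 0.2007]
tool_rot: [-0.034, 0.999, 0.0, -0.0]
contact_force: [0.3, -0.4, -5.8]
width: 0.611
grip_force: 50.0
time: 27.75
ee_pos: [0.6664, -0.146, 0.2004]
tool_rot: [-0.034, 0.999, -0.0, -0.0]
contact_force: [0.6, -0.7, -5.8]
width: 0.613
grip_force: 50.0
side [457. 298.] xy 518.8 -472.6 size 43.4 32.9 yaw 1.001
side [331. 294.] xy 334.9 -344.6 size 29.3 74.6 yaw -0.261
side [343. 206.] xy 494.0 -143.4 size 73.8 27.4 yaw 1.129
side [268. 204.] xy 367.5 -48.2 size 29.1 75.1 yaw -0.037
side [400. 183.] xy 647.2 -146.5 size 52.7 36.9 yaw 0.061
side [313. 171.] xy 512.8 6.7 size 71.6 26.1 yaw 0.701
side [457. 298.] xy 662.6 -350.2 size 54.2 41.1 yaw 1.001
side [331. 294.] xy 432.9 -190.3 size 36.6 93.1 yaw -0.261
side [343. 206.] xy 631.6 61.0 size 92.2 34.2 yaw 1.129
side [268. 204.] xy 473.7 179.8 size 36.3 93.8 yaw -0.037
side [400. 183.] xy 822.9 57.1 size 65.8 46.0 yaw 0.061
side [313. 171.] xy 655.1 248.4 size 89.4 32.6 yaw 0.701
[ 0.6664 -0.146   0.2004] [-0.0012  0.0007 -0.0012 -0.0018 -0.0016  0.0002] 27.8
```

View pics/s3.png

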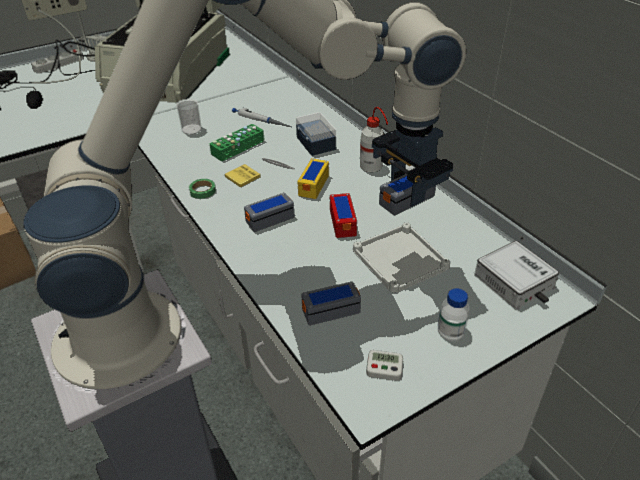

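The picture shows the case held level at (405,190) over the tray. The silent case is back upright at (270,210), and nothing else was disturbed.

```bash
python3 -c "
from rig import *
print(sign_off())"
```

```text
the job is handed in; nothing more can be done
None
```

The rattling case is the middle grey one: shaking it swung the moment about its y by 0.10 N m. I handed the job in with the gripper holding that case level over the tray centre, its underside at about 19 cm. The silent left case is back upright where it stood, and the third case was never picked up.

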